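# Load a sample carrier through the one-way intake flap

### The arm

A 7-joint arm with a two-finger parallel gripper is mounted at the origin on the work surface. World frame = base frame: x ahead of the robot, y to its left, z up, the work surface at z = 0. Lengths are in m, angles in rad, forces in N, time in s.
With the tool pointing down it reaches from about 0.4 to 0.875 m from the base axis. Payload 6.5 kg.
Tool frame: the origin (TCP) lies on the centre line of the jaws, within the pads' length; the fingertips stand 17 mm ahead of it and the grasp point (between the pads) lies 2 mm behind it; z points along the fingers, y is the direction in which the jaws open and shut (so a half turn about z gives the same grasp; the last joint's range is limited). The gripper opens to 88 mm and grips with 3 to 60 N. Pads are 18 mm wide; open, the fingers measure 123 mm over their backs; the gripper's body (75 mm by 187 mm) begins 45 mm behind the grasp point.
Start: joints at [-1.407, 0.536, -0.004, 1.538, 0.003, 1.067, -0.071], TCP at [0.148, 0.633, 0.256] pointing down, gripper open.
Joint ranges: [-2.7, 2.7], [-0.37, 2.16], [-1.27, 1.26], [0.24, 2.4], [-1.31, 4.45], [0.19, 1.91], [-2.76, 2.76]. Speed limits (rad/s): [2.39, 2.39, 3.14, 3.14, 3.14, 3.14, 3.14].

### API

Orientations are given as a unit quaternion [w, x, y, z].
In Python, from bench import env, viewer, job gives the robot as it stands. The module is installed in compiled form; this text tells all that it offers.
- The arm moves only by the tool apply_moves, never from a script. Its argument "series" is a list of rows, each a list of 3 entries, a list of its own where there are three numbers: the shift along the tool's x, y, z in cm, then the turn about the tool's z in degrees, then the gripper's target within -1 to 1 (fully open at 1, half-way at 0, shut at -1). In form: [[[x, y, z], yaw, grip], ...]. A call has exactly 10 rows; each row is the pose to reach, as a shift and turn from the pose commanded when the call began, along the tool's axes at that moment; what a row does not reach only later rows make up. A row lasts 1/10 s, in which the tool goes at most 50 mm and 8.59 degrees, less where a joint would pass 70% of its speed; a pose out of reach is approached as far as the arm can. A call with a gripper value outside its range is refused whole. The fingers move at their own pace and stop on an object; "grip_force" is the grip in N (left out, the last holds). Time passes only in rows, so rows that repeat a pose let the fingers close, or fill a call up. It gives the time, the measured TCP pose, the force and the opening at its end, in the units of the state.
- env.state(): the state, without advancing time (a new reading comes with each control period).
- viewer.capture(name): name is "side" or "top" or "wrist"; returns the picture (420x560x3 uint8, red, green, blue); there is no depth.
- viewer.camera_params(name): a dict with "vertical_fov" (degrees; the focal length in pixels is half the picture's height over the tangent of half this angle, whatever the lens; pixels are square), "cx", "cy" (the principal point, pixels), "distortion" ([k1, k2, p1, p2, k3] as OpenCV has them; the pictures are not rectified), "T" (4x4, takes a point from camera to world coordinates); the wrist camera has in their place "hand_eye" (4x4, takes a point from camera to tool coordinates, whose origin is the TCP and whose axes are the flange's). Camera axes: x right, y down, z forward; pixel columns grow to the right and rows downward; lengths in m; the calibration is good to about 2 mm. A picture is of the moment at which its call begins: read the wrist's pose just before it. camera_params takes no time and is no camera call.
- job.finish_job(): hands the job in, once; it reports no verdict.
The state is a dict: "time": time; "qpos": joint angles; "dq": joint speeds; "effort": joint torques, N m; "tool_pos": TCP position; "orientation": TCP orientation; "contact_force": force on the tool from outside, world axes, zero at the start; "moment": the same for the moment, N m; "width": finger opening in m.
Only numpy, scipy, OpenCV 4.12 (cv2) and the standard library are available. Lean on these libraries where they do the work, as an engineer would, in place of code of your own. Each camera call takes 0.05 s, during which the arm holds its last target. There are 200 camera calls.

### The job

Load the sample carrier with the orange handle into the analyser's intake lane: set it on the open end of the lane and push it along the lane floor through the yellow sprung one-way flap until the flap has swung shut behind it, then on until the carrier has pushed the red slide at the far end fully home. Push gently, never with more than about 15 N, then let go with the carrier lying flat in the lane; leave everything else where it stands.

Things in the scene. Friction and masses are not known exactly. Their poses are not given: they have to be found in the camera images.
- carrier: Carrier to load: white puck with ORANGE handle, 0.2 to 0.4 kg, 80 mm long (x) with half-round ends (radius 22), 44 wide (y), 28 high, the same both ways round. Origin: centre of its underside, z up. Handle: upright bar at the centre, 24 long (x), 14 thick (y), from 28 to 66 mm above the origin; pinch it across the 14 mm. Capped vials (radius 9) fixed at x = +-26, up to 40 mm high.
- carrier_blue: Bystander: the same carrier with a BLUE handle; leave it. Origin as for the orange one. The three carriers change places.
- carrier_green: Bystander: the same carrier with a GREEN handle; leave it. Origin as for the orange one.
- lane: Fixed intake lane, open at the top. Origin on the bench under the shut flap, on the lane's middle line; +x = loading direction, z up. Grey base plate, top 6 mm above the origin, x = -150 to +260 mm, 116 wide; the carrier slides on it. White walls up to 32 mm above the bench. Before the flap the lane is 48 wide (y = +-24); beyond it y = -24 to +36, which gives the open flap room.
- guides: What stands on the lane's plate: white walls, flap, end block and red slide; same origin and axes as the lane. The carrier must never press on any of these with more than about 15 N (setting it down on the plate does not count).
- lane_mouth (a point): Point on the lane's plate, on the middle line at x = -72 mm of the lane: start of the flared mouth, which narrows from about 78 mm wide here to 48 wide at x = -35. Before it (x = -150 to -72) is an open flat apron to set the carrier on.
- lane_end (a point): Fixed point on the lane's plate, middle line, x = +150 mm. An aluminium end block with the red slide is clamped beyond it, at a place that differs each time and is not measured: the front face of the unpushed slide (34 wide, from 8 to 29 mm above the bench) stands 0 to 50 mm further in +x than this point. Find it by feel.
- flap (a joint): Yellow flap, 4 thick, 50 wide, top 30 mm above the bench, across the lane at x = 0 to 4; upright hinge at y = +30, tip at y = -22. 0 rad = shut, to 1.6 as it swings towards +x only. A spring shuts it: 0.042 N m when shut, 0.10 N m wide open; pushing in takes 3 to 10 N. The tip sweeps 52 mm, so it shuts only once the carrier's centre is past about x = +95 mm of the lane.
- slide (a joint): Red slide on the end block, pushed along the lane's +x by the carrier's end: 0 m = as found, 0.008 m = fully home on a hard stop (keep the push under 15 N there). It drags with about 4 N and stays where it is left.
- beaker: Bystander: glass beaker, 72 across, 90 high; origin centre of underside.
- flask: Bystander: conical glass flask, 84 across, 140 high; origin centre of underside.
- wash_bottle: Bystander: white bottle with red cap, 60 across, 150 high; origin centre of underside.
- amber_jar: Bystander: amber jar with blue cap, 72 across, 110 high; origin centre of underside.
- vial_tray: Bystander: blue open divided tray, 110 x 160 x 40; origin centre of underside.
There are look-alikes about, which are no part of the job. Leave any black, pink or purple look-alike of the carrier alone.

How it is judged:
On the way, in this order (a step that is already met when the one before it is completed fails the run):
1. the carrier, low in the lane, has pushed the flap open (y of carrier in the frame of lane between -0.012 and 0.016 m and z of carrier in the frame of lane below 0.016 m and x of carrier in the frame of lane between -0.045 and 0.09 m and value of joint flap above 0.7 rad), for 0.1 s.
2. the carrier is wholly past the flap and the flap has swung shut behind it (y of carrier in the frame of lane between -0.012 and 0.016 m and z of carrier in the frame of lane below 0.016 m and x of carrier in the frame of lane above 0.09 m and value of joint flap below 0.08 rad), for 0.1 s.
3. the red slide has been pushed home (all of step 2 and value of joint slide above 0.006 m), for 0.1 s.
At the end, for the whole second after the job is handed in: Orange carrier released, at rest and flat (tilt < 0.08 rad, within 3 mm of the plate) in the lane, centre more than 90 mm beyond the flap and -12 to +16 mm across; flap shut (< 0.08 rad); red slide pushed at least 6 of its 8 mm (all of step 3 and z of carrier in the frame of lane between 0.003 and 0.009 m and angle between carrier's own z axis and vertical below 0.08 rad and linear speed of carrier below 0.01 m/s); the robot touches nothing.
It fails at once if the carrier is pressed on the walls, flap or slide with more than 18 N (contact force between carrier and guides above 18 N).
It fails at once if a bystander is moved by more than 20 mm (distance of any of carrier_blue, carrier_green, beaker, flask, wash_bottle, amber_jar, vial_tray from where it was at the start of the episode above 0.02 m).
It fails at once if a bystander is tipped (angle between any of carrier_blue, carrier_green, beaker, flask, wash_bottle, amber_jar, vial_tray's own z axis and vertical above 0.3 rad).
It also fails if it takes over 67 s, if anything falls off the work surface, if the arm or the gripper's body presses on something with over 40 N, if the wrist force passes 120 N, or if a joint passes its speed limit or range.

## Working session

There is one attempt and no reset: what is moved stays moved. The work goes in short steps, Python scripts to look and compute and a tool call to move; the robot and the scene stay as the last step left them, time stands still between calls to the robot, and variables do not carry over. Pictures are saved under pics/ and viewed, about 8 in all and at most 12, crops included, and the job is handed in when it is done.

Besides the shell and the picture viewer there is one more tool, called after "Request:" by a JSON object that holds its "method" and its "body". apply_moves: Moves the arm, as the interface text tells. Its arguments: {"type":"object","properties":{"series":{"type":"array"},"grip_force":{"type":"number"}},"required":["series"]}

```bash
mkdir -p pics; python3 - <<'E'
from bench import env,viewer,job
import cv2,numpy as np
s=env.state();print({k:np.round(v,4) for k,v in s.items()})
for n in("top","side","wrist"):
    p=viewer.camera_params(n);print(n,{k:np.round(v,4).tolist() for k,v in p.items()})
    cv2.imwrite(f"pics/{n}0.png",viewer.capture(n)[:,:,::-1])
E
```

```text
{'time': np.float64(0.0), 'qpos': array([-1.4072,  0.5372, -0.0044,  1.5389,  0.0026,  1.0673, -0.0712]), 'dq': array([ 0.0011, -0.0014,  0.0003, -0.0003, -0.0002,  0.0002,  0.0002]), 'effort': array([ 4.00000e-04, -5.70997e+01,  9.91100e-01, -2.51599e+01,
       -5.62000e-02,  1.80000e-02,  2.00000e-04]), 'tool_pos': array([0.1479, 0.6323, 0.2548]), 'orientation': array([-0.000e+00,  1.146e-01,  9.934e-01, -9.000e-04]), 'contact_force': array([0.1598, 0.1936, 0.1918]), 'moment': array([0.0168, 0.0393, 0.0047]), 'width': np.float64(0.0885)}
top {'vertical_fov': 54.3121, 'cx': 284.4585, 'cy': 213.677, 'distortion': [-0.0519, 0.0, 0.0, 0.0, 0.0], 'T': [[-0.0196, -0.9934, 0.1129, 0.4599], [-0.9998, 0.0187, -0.0095, -0.017], [0.0074, -0.113, -0.9936, 1.1046], [0.0, 0.0, 0.0, 1.0]]}
side {'vertical_fov': 57.6906, 'cx': 280.209, 'cy': 208.0716, 'distortion': [-0.0849, 0.0, 0.0, 0.0, 0.0], 'T': [[0.837, -0.3972, 0.3763, 0.1583], [-0.5471, -0.5974, 0.5864, -0.6249], [-0.0081, -0.6967, -0.7173, 0.7862], [0.0, 0.0, 0.0, 1.0]]}
wrist {'vertical_fov': 64.2571, 'cx': 279.5191, 'cy': 208.0228, 'distortion': [-0.0183, 0.0, 0.0, 0.0, 0.0], 'hand_eye': [[0.0002, -0.9512, -0.3084, 0.0803], [1.0, 0.0005, -0.0008, 0.0], [0.0009, -0.3084, 0.9512, -0.1293], [0.0, 0.0, 0.0, 1.0]]}
```

View pics/top0.png

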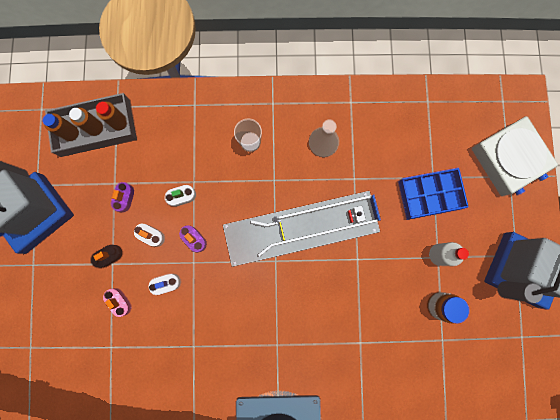

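View pics/side0.png

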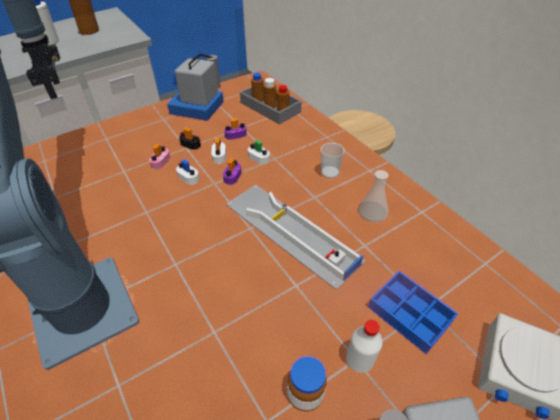

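The top view shows the orange-handled white carrier at (148,235), and the lane with its open end at (228,245), flap at (281,231) and slide at (357,214). Purple, pink and black look-alikes stand around the carrier. Next I'll measure.

```bash
cat > h.py <<'E'
from bench import env,viewer,job
import cv2,numpy as np
from scipy.spatial.transform import Rotation as R
def cam(n,st=None):
    p=viewer.camera_params(n);f=210/np.tan(np.radians(p["vertical_fov"]/2))
    K=np.array([[f,0,p["cx"]],[0,f,p["cy"]],[0,0,1]])
    if n=="wrist":
        T=np.eye(4);q=st["orientation"];T[:3,:3]=R.from_quat(np.r_[q[1:],q[0]]).as_matrix();T[:3,3]=st["tool_pos"];T=T@np.array(p["hand_eye"])
    else: T=np.array(p["T"])
    return K,np.array(p["distortion"]),T
def cast(c,pts,z):
    K,D,T=c
    u=cv2.undistortPoints(np.float64(pts).reshape(-1,1,2),K,D).reshape(-1,2)
    d=np.c_[u,np.ones(len(u))]@T[:3,:3].T
    return T[:3,3]+d*((z-T[2,3])/d[:,2])[:,None]
def proj(c,P):
    K,D,T=c;Ti=np.linalg.inv(T)
    return cv2.projectPoints(np.float64(P).reshape(-1,1,3),cv2.Rodrigues(Ti[:3,:3])[0],Ti[:3,3],K,D)[0].reshape(-1,2)
def grab(n):
    st=env.state();return viewer.capture(n),cam(n,st),st
E
python3 - <<'E'
from h import *
im=cv2.imread("pics/top0.png");c=cam("top")
hsv=cv2.cvtColor(im,cv2.COLOR_BGR2HSV)
grey=((hsv[...,1]<60)&(hsv[...,2]>70)).astype(np.uint8)
def big(m,x0,y0,x1,y1):
    r=np.zeros_like(m);r[y0:y1,x0:x1]=m[y0:y1,x0:x1]
    cs=cv2.findContours(r,0,2)[0];return max(cs,key=cv2.contourArea)
lc=cv2.convexHull(big(grey,210,170,392,280))
# lane outline: cast at plate
q=cv2.approxPolyDP(lc,5,True).reshape(-1,2);print("lane quad px",q.tolist());print(np.round(cast(c,q,.006),4))
ye=((hsv[...,0]>22)&(hsv[...,0]<35)&(hsv[...,1]>120)&(hsv[...,2]>120)).astype(np.uint8)
f=big(ye,265,210,300,250);r=cv2.minAreaRect(f);b=cv2.boxPoints(r);print("flap",r,np.round(cast(c,b,.03),4))
cc=big(grey,130,215,168,250);m=cv2.convexHull(cc);r=cv2.minAreaRect(m);b=cv2.boxPoints(r)
print("carrier",r,np.round(cast(c,[r[0]],.02),4),np.round(cast(c,b,.028),4))
cv2.imwrite("pics/a.png",cv2.resize(np.hstack([im[180:290,95:225],im[180:290,218:388]]),None,fx=2.6,fy=2.6,interpolation=2))
E
```

```text
lane quad px [[391, 258], [358, 279], [275, 279], [210, 262], [248, 180], [274, 170], [354, 172], [371, 195]]
[[ 0.4596 -0.3112  0.006 ]
 [ 0.4059 -0.22    0.006 ]
 [ 0.4106  0.001   0.006 ]
 [ 0.4587  0.1736  0.006 ]
 [ 0.679   0.07    0.006 ]
 [ 0.7055 -0.0013  0.006 ]
 [ 0.6961 -0.2205  0.006 ]
 [ 0.6315 -0.2645  0.006 ]]
flap ((281.5294494628906, 230.61766052246094), (17.46256446838379, 1.212678074836731), 75.96376037597656) [[ 0.5594 -0.012   0.03  ]
 [ 0.5601 -0.0152  0.03  ]
 [ 0.5153 -0.0254  0.03  ]
 [ 0.5146 -0.0223  0.03  ]]
carrier ((148.80001831054688, 234.9000244140625), (30.857738494873047, 16.994115829467773), 26.56505012512207) [[0.5331 0.3345 0.02  ]] [[0.5315 0.3788 0.028 ]
 [0.5715 0.3593 0.028 ]
 [0.5336 0.2851 0.028 ]
 [0.4939 0.3048 0.028 ]]
```

View pics/a.png

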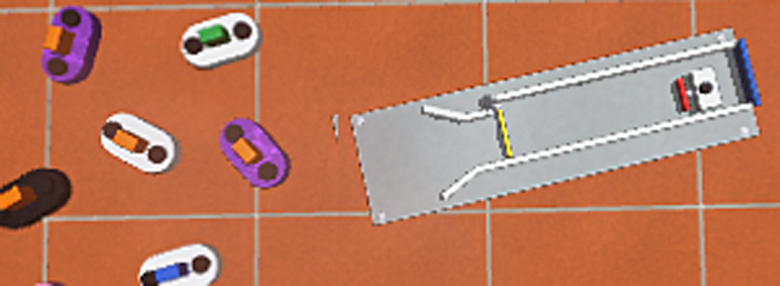

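Enlarged, the crop confirms the carrier (white body, orange handle) at (148,235) with clear space round its handle. The lane runs to the right and slightly up. I'll work out the hover move and use the opened mask to get the plate.

```bash
cat >> h.py <<'E'
def plan(p,ang=None,st=None):
    """shift in tool axes (cm) and yaw (deg) to bring TCP to p with tool-x at world angle ang (deg)"""
    st=st or env.state();q=st["orientation"];M=R.from_quat(np.r_[q[1:],q[0]]).as_matrix()
    a=np.degrees(np.arctan2(M[1,0],M[0,0]))
    y=0 if ang is None else -((ang-a+180)%360-180)
    print("tool",np.round(st["tool_pos"],4),"xang",round(a,2),"tilt",np.round(np.degrees(np.arccos(-M[2,2])),2),"-> shift cm",np.round(100*M.T@(np.array(p)-st["tool_pos"]),2),"yaw",round(y,2))
E
python3 - <<'E'
from h import *
im=cv2.imread("pics/top0.png");c=cam("top")
hsv=cv2.cvtColor(im,cv2.COLOR_BGR2HSV)
g=((hsv[...,1]<60)&(hsv[...,2]>70)).astype(np.uint8);g=cv2.morphologyEx(g,cv2.MORPH_OPEN,np.ones((4,4)))
r=np.zeros_like(g);r[175:275,215:388]=g[175:275,215:388]
k=max(cv2.findContours(r,0,2)[0],key=cv2.contourArea)
b=cv2.boxPoints(cv2.minAreaRect(k));print(b.tolist());P=cast(c,b,.006);print(np.round(P,4),[np.linalg.norm(P[i]-P[i-1]) for i in range(4)])
plan([.533,.334,.21],62.9)
E
```

```text
[[222.59007263183594, 225.47853088378906], [370.49139404296875, 190.2639617919922], [380.67376708984375, 233.03004455566406], [232.7724609375, 268.24462890625]]
[[ 0.5559  0.1396  0.006 ]
 [ 0.6446 -0.2637  0.006 ]
 [ 0.5273 -0.2862  0.006 ]
 [ 0.4411  0.1129  0.006 ]] [np.float64(0.11784633810476866), np.float64(0.412907754139708), np.float64(0.119495398564087), np.float64(0.40831870678707566)]
tool [0.1479 0.6324 0.255 ] xang 166.84 tilt 0.08 -> shift cm [-44.29 -20.29   4.54] yaw 103.94
```

Request:
{"method": "apply_moves", "body": {"series": [[[-44.3, -20.3, 4.5], 104, 0.0], [[-44.3, -20.3, 4.5], 104, 0.0], [[-44.3, -20.3, 4.5], 104, 0.0], [[-44.3, -20.3, 4.5], 104, 0.0], [[-44.3, -20.3, 4.5], 104, 0.0], [[-44.3, -20.3, 4.5], 104, 0.0], [[-44.3, -20.3, 4.5], 104, 0.0], [[-44.3, -20.3, 4.5], 104, 0.0], [[-44.3, -20.3, 4.5], 104, 0.0], [[-44.3, -20.3, 4.5], 104, 0.0]]}}

```text
time: 1.15
tool_pos: [0.5353, 0.3315, 0.2105]
orientation: [0.001, 0.764, 0.646, -0.0]
contact_force: [0.1, 0.1, 0.4]
width: 0.044
```

```bash
python3 -c "
from h import *
print(env.state()['time']);plan([.533,.334,.21],62.9)"
```

```text
1.15
tool [0.5353 0.3315 0.2105] xang 80.42 tilt 0.06 -> shift cm [ 0.21 -0.27  0.05] yaw 17.52
```

Request:
{"method": "apply_moves", "body": {"series": [[[0, 0, 0], 9, 0.0], [[0, 0, 0], 17.5, 0.0], [[0, 0, 0], 17.5, 0.0], [[0, 0, 0], 17.5, 0.0], [[0, 0, 0], 17.5, 0.0], [[0, 0, 0], 17.5, 0.0], [[0, 0, 0], 17.5, 0.0], [[0, 0, 0], 17.5, 0.0], [[0, 0, 0], 17.5, 0.0], [[0, 0, 0], 17.5, 0.0]]}}

```text
time: 2.15
tool_pos: [0.5332, 0.3344, 0.2108]
orientation: [-0.0, 0.851, 0.526, 0.0]
contact_force: [-0.8, -0.1, 0.5]
width: 0.0442
```

```bash
python3 - <<'E'
from h import *
im,c,st=grab("wrist");im=im[:,:,::-1].copy()
plan([.533,.334,.21],62.9,st);print(st["contact_force"])
cv2.imwrite("pics/w1.png",im)
hsv=cv2.cvtColor(im,cv2.COLOR_BGR2HSV)
g=((hsv[...,1]<70)&(hsv[...,2]>150)).astype(np.uint8);g=cv2.morphologyEx(g,cv2.MORPH_OPEN,np.ones((7,7)))
u0=proj(c,[.533,.334,.028])[0];print(u0)
for k in cv2.findContours(g,0,2)[0]:
    if cv2.contourArea(k)<800: continue
    h=cv2.convexHull(k).reshape(-1,2);P=cast(c,h,.028)[:,:2]
    r=cv2.minAreaRect(np.float32(P*1000));b=cv2.boxPoints(r);print(np.round(r[0],1),np.round(r[1],1),round(r[2],1),np.mean(h,0))
E
```

```text
tool [0.5332 0.3344 0.2108] xang 63.41 tilt 0.01 -> shift cm [-0.04  0.    0.08] yaw 0.51
[-0.83454429 -0.05645392  0.50013333]
[279.55068365 187.38320313]
[487.6  91.2] [57.7 79.4] 63.2 [337.33333333 380.55555556]
[626.1 250. ] [18.1 74.1] 13.9 [401.2 220.4]
[548.7 329.9] [67.1 15.2] 64.7 [297.0625 186.0625]
[523.  343.2] [68.  15.2] 62.3 [264.75   182.0625]
```

View pics/w1.png

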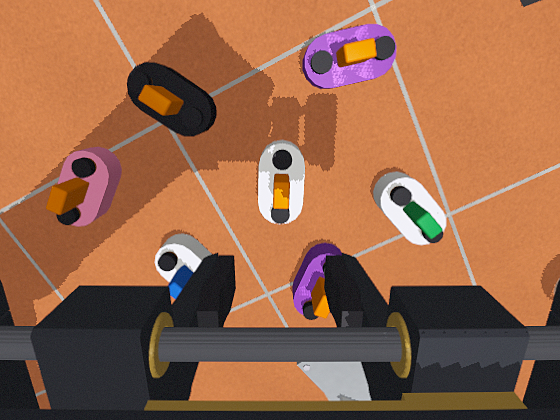

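The wrist view shows the target carrier centred at about (281,183), axis nearly vertical, with its neighbours well clear. I'll refine with the whole outline and the handle top.

```bash
python3 - <<'E'
from h import *
im=cv2.imread("pics/w1.png");st=env.state();c=cam("wrist",st)
hsv=cv2.cvtColor(im,cv2.COLOR_BGR2HSV);H,S,V=[hsv[...,i] for i in range(3)]
x0,y0,x1,y1=245,125,320,235
def sel(m): 
    r=np.zeros(m.shape,np.uint8);r[y0:y1,x0:x1]=m[y0:y1,x0:x1];return r
for th in(60,90):
    w=sel((S<th)&(V>105));w=cv2.morphologyEx(w,cv2.MORPH_OPEN,np.ones((3,3)))
    pts=np.vstack([k for k in cv2.findContours(w,0,2)[0] if cv2.contourArea(k)>150])
    h=cv2.convexHull(pts).reshape(-1,2)
    for z in(.0,.028):
        r=cv2.minAreaRect(np.float32(cast(c,h,z)[:,:2]*1000));print(th,z,np.round(r[0],1),np.round(r[1],1),round(r[2],1))
o=sel((H>8)&(H<25)&(S>200)&(V>200))
o=cv2.morphologyEx(o,cv2.MORPH_OPEN,np.ones((3,3)))
k=max(cv2.findContours(o,0,2)[0],key=cv2.contourArea)
print(cv2.boundingRect(k),cv2.minAreaRect(k));r=cv2.minAreaRect(np.float32(cast(c,k,.066)[:,:2]*1000));print("handle",np.round(r[0],1),np.round(r[1],1),r[2])
print(proj(c,[[.533,.334,.028],[.533,.334,.066]]))
E
```

```text
60 0.0 [533.4 331.4] [87.9 47.8] 62.3
60 0.028 [536.3 337.6] [80.7 43.8] 62.3
90 0.0 [533.2 331.1] [88.8 47.8] 62.3
90 0.028 [536.1 337.2] [81.5 43.9] 62.3
(274, 189, 15, 20) ((281.0, 198.5), (19.0, 14.0), 90.0)
handle [534.1 333.4] [16.9 12. ] 63.398780822753906
[[279.52305527 187.35959992]
 [279.56217315 198.48038765]]
```

```bash
python3 -c "
from h import *
plan([.5353,.3363,.052],62.6)"
```

```text
tool [0.5332 0.3343 0.2107] xang 63.4 tilt 0.0 -> shift cm [ 0.27  0.1  15.87] yaw 0.8
```

Request:
{"method": "apply_moves", "body": {"series": [[[0.3, 0.1, 4], 0.8, 0.0], [[0.3, 0.1, 8], 0.8, 0.0], [[0.3, 0.1, 12], 0.8, 0.0], [[0.3, 0.1, 14.5], 0.8, 0.0], [[0.3, 0.1, 15.8], 0.8, 0.0], [[0.3, 0.1, 15.8], 0.8, 0.0], [[0.3, 0.1, 15.8], 0.8, -1], [[0.3, 0.1, 15.8], 0.8, -1], [[0.3, 0.1, 15.8], 0.8, -1], [[0.3, 0.1, 15.8], 0.8, -1]], "grip_force": 25}}

```text
time: 3.2
tool_pos: [0.5359, 0.3369, 0.0537]
orientation: [-0.0, 0.854, 0.519, 0.001]
contact_force: [-0.1, -0.2, 0.9]
width: 0.0141
```

```bash
python3 -c "
from h import *
print(env.state()['contact_force'],env.state()['width']);plan([.535,.3363,.15],102.4)
plan([.535-.0,.1,.15],102.4)"
```

```text
[-0.06210637 -0.16438001  0.92091719] 0.014065897010231096
tool [0.5359 0.3369 0.0537] xang 62.59 tilt 0.09 -> shift cm [-0.09 -0.05 -9.63] yaw -39.81
tool [0.5359 0.3369 0.0537] xang 62.59 tilt 0.09 -> shift cm [-21.06  10.83  -9.65] yaw -39.81
```

```bash
python3 -c "
from h import *
plan([.5064,.0888,.16],102.4)"
```

```text
tool [0.5359 0.3369 0.0537] xang 62.59 tilt 0.09 -> shift cm [-23.37   8.81 -10.66] yaw -39.81
```

Request:
{"method": "apply_moves", "body": {"series": [[[0, 0, -4], 0, -1], [[0, 0, -8], 0, -1], [[0, 0, -10.6], -5, -1], [[-4.5, 2, -10.6], -13, -1], [[-9, 4, -10.6], -21, -1], [[-13.5, 6, -10.6], -29, -1], [[-18, 8, -10.6], -37, -1], [[-22, 10, -10.6], -39.8, -1], [[-23.4, 8.8, -10.6], -39.8, -1], [[-23.4, 8.8, -10.6], -39.8, -1]]}}

```text
time: 4.2
tool_pos: [0.5038, 0.0856, 0.1587]
orientation: [-0.001, 0.628, 0.778, -0.001]
contact_force: [0.0, 0.7, -2.3]
width: 0.0138
```

```bash
python3 -c "
from h import *
im,c,st=grab('wrist');cv2.imwrite('pics/w2.png',im[:,:,::-1]);np.save('w2.npy',st,allow_pickle=True)
plan([.5064,.0888,.16],102.4,st);print(st['contact_force'])"
```

```text
tool [0.5038 0.0856 0.1587] xang 102.14 tilt 0.14 -> shift cm [ 0.26  0.32 -0.13] yaw -0.26
[ 0.01932919  0.68780773 -2.31525777]
```

View pics/w2.png

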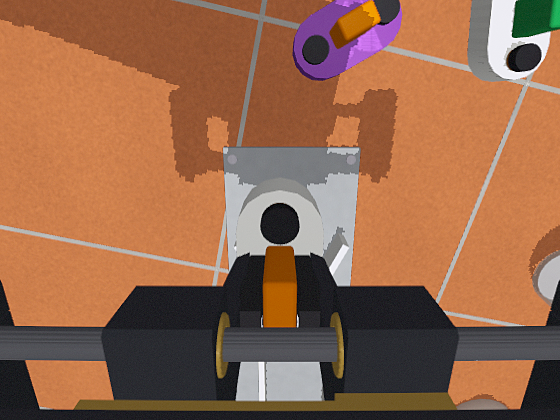

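The picture looks back over the apron: plate rear corners at (224,147) and (360,147), carrier held straight in the jaws. To see the mouth and flap from close by, I'll hover further down the lane.

Request:
{"method": "apply_moves", "body": {"series": [[[-4, 0, -2], 0, -1], [[-8, 0, -4], 0, -1], [[-12, 0, -4], 0, -1], [[-16, 0, -4], 0, -1], [[-18, 0, -4], 0, -1], [[-18, 0, -4], 0, -1], [[-18, 0, -4], 0, -1], [[-18, 0, -4], 0, -1], [[-18, 0, -4], 0, -1], [[-18, 0, -4], 0, -1]]}}

```text
time: 5.25
tool_pos: [0.5445, -0.0862, 0.1987]
orientation: [-0.0, 0.626, 0.78, 0.0]
contact_force: [-0.4, 0.0, -1.4]
width: 0.0136
```

```bash
python3 -c "
from h import *
im,c,st=grab('wrist');im=im[:,:,::-1];cv2.imwrite('pics/w3.png',im);np.save('w3.npy',st,allow_pickle=True)
plan([.5064,.0888,.16],102.4,st);print(st['contact_force'])
cv2.imwrite('pics/w3c.png',cv2.resize(im[0:300,130:430],None,fx=2,fy=2,interpolation=2))"
```

```text
tool [ 0.5445 -0.0862  0.1987] xang 102.5 tilt 0.02 -> shift cm [17.91  0.06  3.88] yaw 0.1
[-0.41485908  0.01675303 -1.43797992]
```

View pics/w3c.png

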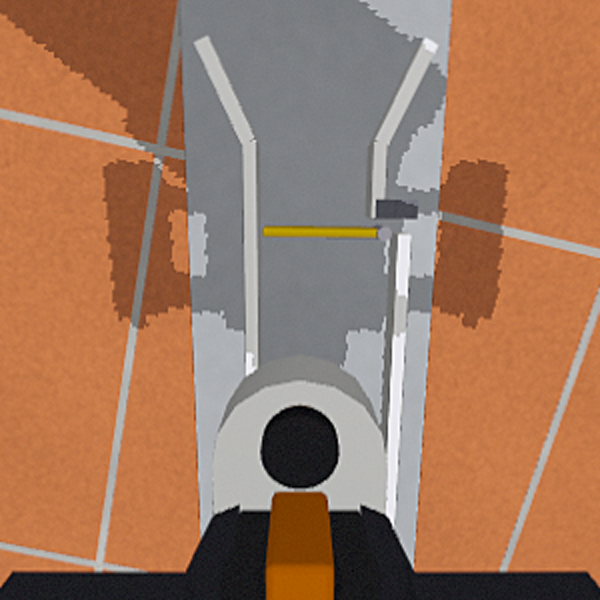

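The wrist view now shows the flared mouth (crop (203,40)/(432,42)), the straight walls' inner top edges (crop columns 257 and 373), and the flap (264,232) to (385,232). I'll compute the lane frame and the carrier's position in the hand from it.

```bash
python3 - <<'E'
from h import *
st=np.load('w3.npy',allow_pickle=True).item();c=cam("wrist",st)
im=cv2.imread("pics/w3.png");g=cv2.cvtColor(im,cv2.COLOR_BGR2GRAY).astype(int);hsv=cv2.cvtColor(im,cv2.COLOR_BGR2HSV)
for v in (76,84,92,100,104,125,140,160): print(v,"L",g[v,250:262].tolist(),"R",g[v,312:326].tolist())
ye=((hsv[...,0]>22)&(hsv[...,0]<35)&(hsv[...,1]>150)).astype(np.uint8);ye[:100]=0;ye[135:]=0
k=max(cv2.findContours(ye,0,2)[0],key=cv2.contourArea);print(cv2.boundingRect(k),cv2.minAreaRect(k))
for v in(210,220,230,240): print(v,g[v,232:244].tolist(),g[v,318:330].tolist())
L=cast(c,[[258.7,75],[258.8,105]],.032);Rr=cast(c,[[317,75],[316.5,105]],.032)
print(L,Rr,np.linalg.norm(L-Rr,axis=1))
E
```

```text
76 L [117, 169, 193, 190, 190, 192, 196, 194, 107, 111, 127, 131] R [126, 126, 108, 109, 122, 193, 193, 193, 193, 196, 200, 151, 122, 129]
84 L [120, 146, 194, 190, 191, 190, 195, 197, 116, 114, 128, 128] R [131, 119, 108, 109, 154, 197, 193, 191, 192, 195, 191, 104, 127, 129]
92 L [121, 126, 194, 191, 189, 192, 194, 199, 133, 113, 122, 127] R [132, 114, 108, 97, 185, 199, 191, 192, 192, 195, 186, 119, 125, 128]
100 L [122, 118, 192, 190, 189, 189, 192, 200, 133, 114, 124, 127] R [125, 109, 105, 111, 198, 206, 44, 60, 64, 64, 65, 65, 70, 69]
104 L [124, 110, 191, 191, 190, 190, 194, 201, 144, 113, 124, 127] R [126, 107, 106, 134, 201, 176, 59, 71, 77, 78, 76, 74, 77, 77]
125 L [124, 114, 184, 190, 188, 190, 193, 200, 175, 114, 118, 125] R [129, 129, 129, 126, 129, 126, 128, 127, 125, 122, 194, 193, 119, 108]
140 L [122, 116, 152, 196, 189, 188, 190, 199, 184, 114, 120, 127] R [128, 128, 131, 129, 128, 130, 129, 128, 126, 125, 128, 128, 108, 111]
160 L [124, 122, 117, 195, 188, 189, 189, 195, 199, 99, 119, 125] R [127, 123, 127, 126, 127, 125, 125, 126, 122, 116, 200, 101, 109, 112]
(261, 113, 57, 6) ((289.01373291015625, 115.28873443603516), (56.028099060058594, 4.460712909698486), 1.1017061471939087)
210 [177, 178, 177, 177, 175, 176, 176, 178, 176, 107, 123, 188] [124, 184, 170, 104, 108, 95, 239, 239, 234, 233, 235, 242]
220 [176, 176, 175, 176, 173, 161, 183, 186, 185, 185, 185, 184] [184, 185, 187, 179, 99, 112, 251, 236, 232, 233, 236, 215]
230 [177, 178, 177, 178, 175, 187, 186, 186, 185, 182, 184, 184] [184, 185, 185, 184, 181, 207, 240, 234, 232, 234, 246, 128]
240 [182, 178, 177, 176, 179, 184, 185, 185, 183, 183, 184, 184] [185, 185, 186, 183, 182, 196, 238, 233, 234, 238, 206, 170]
[[ 0.50594439  0.00730406  0.032     ]
 [ 0.51075243 -0.01599398  0.032     ]] [[ 0.55297989  0.01775797  0.032     ]
 [ 0.55848871 -0.00538904  0.032     ]] [0.04818322 0.04890008]
```

```bash
python3 - <<'E'
from h import *
st=np.load('w3.npy',allow_pickle=True).item();c=cam("wrist",st)
L=cast(c,[[257.5,76],[257.6,84],[257.73,92],[257.85,104],[258.2,125],[258.3,140],[258.6,160]],.032)[:,:2]
Rr=cast(c,[[316.33,76],[316.0,84],[315.6,92],[315.23,104]],.032)[:,:2]
def ang(P): 
    d=np.linalg.svd(P-P.mean(0))[2][0];return np.degrees(np.arctan2(d[1],d[0]))%180
aL,aR=ang(L),ang(Rr);print("angles",aL,aR)
a=np.radians(aL);ex=-np.array([np.cos(a),np.sin(a)]);ey=np.array([-ex[1],ex[0]])
print("ex",ex,"ey",ey,"width",(Rr@ey).mean()-(L@ey).mean())
mid=((Rr@ey).mean()+(L@ey).mean())/2
fl=cast(c,[[289.0,115.3]],.030)[0,:2]
print("mid",mid,"from left only",(L@ey).mean()+.024)
o=ex*(fl@ex-.002)+ey*mid;print("lane origin",o)
bend=cast(c,[[257.5,71]],.032)[0,:2];print("bend x",(bend-o)@ex)
t=cast(c,[[261,116],[318,116.5]],.03)[:,:2];print("flap tip/hinge",(t-o)@np.array([ex,ey]).T)
print("tcp lane",(st["tool_pos"][:2]-o)@ex,(st["tool_pos"][:2]-o)@ey)
# carrier vial tip/body centre in the hand
b=cast(c,[[239.0,228],[323,228]],.1987-.0537+.028)[:,:2];print("carrier y centre minus tcp",((b.mean(0)-st["tool_pos"][:2])@ey))
E
```

```text
angles 102.18071322966036 101.93901448994461
ex [ 0.21099577 -0.97748697] ey [0.97748697 0.21099577] width 0.04859019942035003
mid 0.51939517846132 from left only 0.519100078751145
lane origin [ 0.53508618 -0.01727328]
bend x -0.03325334525630675
flap tip/hinge [[ 0.00271828 -0.02185462]
 [ 0.00283887  0.02725641]]
tcp lane 0.06938726796700556 -0.005318128162679061
carrier y centre minus tcp 0.000392881637327818
```

```bash
python3 -c "
from h import *
plan([.5129,.0853,.065],102.1)"
```

```text
tool [ 0.5445 -0.0865  0.1987] xang 102.47 tilt 0.01 -> shift cm [17.46  0.63 13.38] yaw 0.37
```

Request:
{"method": "apply_moves", "body": {"series": [[[4, 0.2, 0], 0.4, -1], [[8, 0.4, 0], 0.4, -1], [[12, 0.6, 2], 0.4, -1], [[16, 0.6, 5], 0.4, -1], [[17.5, 0.6, 8], 0.4, -1], [[17.5, 0.6, 11], 0.4, -1], [[17.5, 0.6, 13], 0.4, -1], [[17.5, 0.6, 13.3], 0.4, -1], [[17.5, 0.6, 13.3], 0.4, -1], [[17.5, 0.6, 13.3], 0.4, -1]]}}

```text
time: 6.3
tool_pos: [0.5137, 0.0848, 0.0668]
orientation: [0.001, 0.629, 0.777, 0.001]
contact_force: [0.6, 0.6, -1.6]
width: 0.014
```

```bash
cat >> h.py <<'E'
o=np.array([.5351,-.0173]);a_=np.radians(102.1);EX=-np.array([np.cos(a_),np.sin(a_)]);EY=np.array([-EX[1],EX[0]])
def rep():
    st=env.state();p=st["tool_pos"];f=st["contact_force"]
    print("t",st["time"],"lane x,y mm",np.round(1e3*np.array([(p[:2]-o)@EX,(p[:2]-o)@EY]),1),"z",round(p[2],4),"F lane",np.round([f[:2]@EX,f[:2]@EY,f[2]],2),"M",np.round(st["moment"],2),"w",round(st["width"],4));plan(p,102.1,st)
E
python3 -c "
from h import *
rep()"
```

```text
t 6.3 lane x,y mm [-104.3    0.5] z 0.0668 F lane [-0.43  0.66 -1.65] M [-0.14  0.02 -0.01] w 0.014
tool [0.5137 0.0848 0.0668] xang 101.97 tilt 0.11 -> shift cm [0. 0. 0.] yaw -0.13
```

Request:
{"method": "apply_moves", "body": {"series": [[[0, 0, 0.2], 0, -1], [[0, 0, 0.3], 0, -1], [[0, 0, 0.4], 0, -1], [[0, 0, 0.45], 0, -1], [[0, 0, 0.5], 0, -1], [[0, 0, 0.55], 0, -1], [[0, 0, 0.6], 0, -1], [[0, 0, 0.65], 0, -1], [[0, 0, 0.7], 0, -1], [[0, 0, 0.7], 0, -1]]}}

```text
time: 7.3
tool_pos: [0.5127, 0.0848, 0.0596]
orientation: [-0.0, 0.629, 0.777, 0.0]
contact_force: [-4.1, -0.8, 12.6]
width: 0.0141
```

```bash
python3 -c "
from h import *
rep()"
```

```text
t 7.3 lane x,y mm [-104.6   -0.5] z 0.0596 F lane [-0.07 -4.13 12.62] M [-0.2   0.9   0.01] w 0.0141
tool [0.5127 0.0848 0.0596] xang 101.99 tilt 0.03 -> shift cm [0. 0. 0.] yaw -0.11
```

Request:
{"method": "apply_moves", "body": {"series": [[[0, 0, -0.05], 0, -1], [[0, 0, -0.05], 0, -0.5], [[0, 0, -0.05], 0, -0.5], [[0, 0, -0.1], 0, -0.5], [[0, 0, -0.1], 0, -1], [[0, 0, -0.1], 0, -1], [[0, 0, -0.1], 0, -1], [[-0.5, 0, -0.1], 0, -1], [[-1, 0, -0.1], 0, -1], [[-1, 0, -0.1], 0, -1]], "grip_force": 15}}

```text
time: 8.3
tool_pos: [0.515, 0.0735, 0.0597]
orientation: [0.0, 0.63, 0.777, -0.0]
contact_force: [-0.7, -1.7, -0.1]
width: 0.0138
```

```bash
python3 -c "
from h import *
rep()"
```

```text
t 8.3 lane x,y mm [-93.   -0.6] z 0.0597 F lane [ 1.49 -1.03 -0.14] M [-0.26  0.02  0.03] w 0.0138
tool [0.515  0.0735 0.0597] xang 101.9 tilt 0.05 -> shift cm [0. 0. 0.] yaw -0.2
```

Request:
{"method": "apply_moves", "body": {"series": [[[-0.25, 0.05, 0], -0.2, -1], [[-0.5, 0.05, 0], -0.2, -1], [[-0.75, 0.05, 0], -0.2, -1], [[-1, 0.05, 0], -0.2, -1], [[-1.25, 0.05, 0], -0.2, -1], [[-1.5, 0.05, 0], -0.2, -1], [[-1.75, 0.05, 0], -0.2, -1], [[-2, 0.05, 0], -0.2, -1], [[-2.25, 0.05, 0], -0.2, -1], [[-2.5, 0.05, 0], -0.2, -1]]}}

```text
time: 9.3
tool_pos: [0.5205, 0.0503, 0.0597]
orientation: [0.0, 0.628, 0.778, -0.0]
contact_force: [-0.2, -0.2, -1.3]
width: 0.0139
```

```bash
python3 -c "
from h import *
rep()"
```

```text
t 9.3 lane x,y mm [-69.2  -0.1] z 0.0597 F lane [ 0.15 -0.19 -1.25] M [-0.01 -0.01  0.01] w 0.0139
tool [0.5205 0.0503 0.0597] xang 102.19 tilt 0.0 -> shift cm [0. 0. 0.] yaw 0.09
```

Request:
{"method": "apply_moves", "body": {"series": [[[-0.2, 0, 0], 0, -1], [[-0.4, 0, 0], 0, -1], [[-0.6, 0, 0], 0, -1], [[-0.8, 0, 0], 0, -1], [[-1, 0, 0], 0, -1], [[-1.2, 0, 0], 0, -1], [[-1.4, 0, 0], 0, -1], [[-1.6, 0, 0], 0, -1], [[-1.8, 0, 0], 0, -1], [[-2.0, 0, 0], 0, -1]]}}

```text
time: 10.3
tool_pos: [0.5248, 0.0308, 0.0597]
orientation: [0.0, 0.628, 0.778, -0.0]
contact_force: [-0.1, 0.7, -0.4]
width: 0.0139
```

```bash
python3 -c "
from h import *
rep()"
```

```text
t 10.3 lane x,y mm [-49.2  -0. ] z 0.0597 F lane [-0.67  0.04 -0.41] M [-0.05  0.1  -0.  ] w 0.0139
tool [0.5248 0.0308 0.0597] xang 102.19 tilt 0.0 -> shift cm [0. 0. 0.] yaw 0.09
```

No side force, so it is centred. Next, push into the flap.

Request:
{"method": "apply_moves", "body": {"series": [[[-0.2, 0, 0], 0, -1], [[-0.4, 0, 0], 0, -1], [[-0.6, 0, 0], 0, -1], [[-0.8, 0, 0], 0, -1], [[-1, 0, 0], 0, -1], [[-1.2, 0, 0], 0, -1], [[-1.4, 0, 0], 0, -1], [[-1.6, 0, 0], 0, -1], [[-1.8, 0, 0], 0, -1], [[-2.0, 0, 0], 0, -1]]}}

```text
time: 11.3
tool_pos: [0.5291, 0.0119, 0.0598]
orientation: [-0.0, 0.628, 0.778, 0.0]
contact_force: [-0.3, 3.2, 0.7]
width: 0.0138
```

```bash
python3 -c "
from h import *
rep()"
```

```text
t 11.3 lane x,y mm [-29.8   0.3] z 0.0598 F lane [-3.16  0.42  0.68] M [0.77 0.16 0.06] w 0.0138
tool [0.5291 0.0119 0.0598] xang 102.22 tilt 0.03 -> shift cm [0. 0. 0.] yaw 0.12
```

Request:
{"method": "apply_moves", "body": {"series": [[[-0.25, 0, 0], 0, -1], [[-0.5, 0, 0], 0, -1], [[-0.75, 0, 0], 0, -1], [[-1, 0, 0], 0, -1], [[-1.25, 0, 0], 0, -1], [[-1.5, 0, 0], 0, -1], [[-1.75, 0, 0], 0, -1], [[-2, 0, 0], 0, -1], [[-2.25, 0, 0], 0, -1], [[-2.5, 0, 0], 0, -1]]}}

```text
time: 12.3
tool_pos: [0.5331, -0.012, 0.0598]
orientation: [-0.001, 0.628, 0.778, -0.0]
contact_force: [-2.7, 6.4, 5.4]
width: 0.0135
```

```bash
python3 -c "
from h import *
rep()"
```

```text
t 12.3 lane x,y mm [-5.6 -0.8] z 0.0598 F lane [-6.82 -1.32  5.43] M [1.17 0.88 0.04] w 0.0135
tool [ 0.5331 -0.012   0.0598] xang 102.23 tilt 0.17 -> shift cm [0. 0. 0.] yaw 0.13
```

Request:
{"method": "apply_moves", "body": {"series": [[[-0.2, 0.03, -0.03], 0, -1], [[-0.4, 0.05, -0.04], 0, -1], [[-0.6, 0.05, -0.04], 0, -1], [[-0.8, 0.05, -0.04], 0, -1], [[-1, 0.05, -0.04], 0, -1], [[-1.2, 0.05, -0.04], 0, -1], [[-1.4, 0.05, -0.04], 0, -1], [[-1.6, 0.05, -0.04], 0, -1], [[-1.8, 0.05, -0.04], 0, -1], [[-2.0, 0.05, -0.04], 0, -1]]}}

```text
time: 13.3
tool_pos: [0.5391, -0.0327, 0.0601]
orientation: [0.0, 0.628, 0.778, -0.0]
contact_force: [-2.4, 0.5, -2.0]
width: 0.0142
```

```bash
python3 -c "
from h import *
rep()"
```

```text
t 13.3 lane x,y mm [15.9  0.7] z 0.0601 F lane [-1.03 -2.19 -2.  ] M [ 0.19  0.62 -0.03] w 0.0142
tool [ 0.5391 -0.0327  0.0601] xang 102.18 tilt 0.01 -> shift cm [0. 0. 0.] yaw 0.08
```

Request:
{"method": "apply_moves", "body": {"series": [[[-0.3, 0, 0], 0, -1], [[-0.6, 0, 0], 0, -1], [[-0.9, 0, 0], 0, -1], [[-1.2, 0, 0], 0, -1], [[-1.5, 0, 0], 0, -1], [[-1.8, 0, 0], 0, -1], [[-2.1, 0, 0], 0, -1], [[-2.4, 0, 0], 0, -1], [[-2.7, 0, 0], 0, -1], [[-3, 0, 0], 0, -1]]}}

```text
time: 14.3
tool_pos: [0.5454, -0.062, 0.0602]
orientation: [0.0, 0.628, 0.778, 0.0]
contact_force: [-1.6, -0.7, -2.4]
width: 0.0141
```

```bash
python3 -c "
from h import *
rep()"
```

```text
t 14.3 lane x,y mm [45.8  0.7] z 0.0602 F lane [ 0.34 -1.74 -2.42] M [ 0.06  0.48 -0.04] w 0.0141
tool [ 0.5454 -0.062   0.0602] xang 102.19 tilt 0.01 -> shift cm [0. 0. 0.] yaw 0.09
```

Request:
{"method": "apply_moves", "body": {"series": [[[-0.3, 0, 0], 0, -1], [[-0.6, 0, 0], 0, -1], [[-0.9, 0, 0], 0, -1], [[-1.2, 0, 0], 0, -1], [[-1.5, 0, 0], 0, -1], [[-1.8, 0, 0], 0, -1], [[-2.1, 0, 0], 0, -1], [[-2.4, 0, 0], 0, -1], [[-2.7, 0, 0], 0, -1], [[-3, 0, 0], 0, -1]]}}

```text
time: 15.3
tool_pos: [0.5517, -0.0914, 0.0601]
orientation: [0.0, 0.628, 0.778, -0.0]
contact_force: [-2.1, -0.1, -1.8]
width: 0.014
```

```bash
python3 -c "
from h import *
rep()"
```

```text
t 15.3 lane x,y mm [75.9  0.7] z 0.0601 F lane [-0.31 -2.05 -1.79] M [-0.05  0.45  0.01] w 0.014
tool [ 0.5517 -0.0914  0.0601] xang 102.19 tilt 0.01 -> shift cm [0. 0. 0.] yaw 0.09
```

Request:
{"method": "apply_moves", "body": {"series": [[[-0.3, 0, 0], 0, -1], [[-0.6, 0, 0], 0, -1], [[-0.9, 0, 0], 0, -1], [[-1.2, 0, 0], 0, -1], [[-1.5, 0, 0], 0, -1], [[-1.8, 0, 0], 0, -1], [[-2.0, 0, 0], 0, -1], [[-2.2, 0, 0], 0, -1], [[-2.4, 0, 0], 0, -1], [[-2.6, 0, 0], 0, -1]]}}

```text
time: 16.3
tool_pos: [0.5572, -0.1165, 0.0601]
orientation: [0.0, 0.628, 0.778, 0.0]
contact_force: [-0.2, -0.9, -2.5]
width: 0.0139
```

```bash
python3 - <<'E'
from h import *
rep()
im,c,st=grab('wrist');im=im[:,:,::-1];cv2.imwrite('pics/w4.png',im)
t=viewer.capture('top')[:,:,::-1]
a=cv2.resize(im[0:300,130:430],None,fx=1.3,fy=1.3);b=cv2.resize(t[180:280,260:390],None,fx=3,fy=3,interpolation=2)
b=cv2.copyMakeBorder(b,0,90,0,0,0);cv2.imwrite('pics/c4.png',np.hstack([a,b]))
E
```

```text
t 16.3 lane x,y mm [101.6   0.8] z 0.0601 F lane [ 0.83 -0.41 -2.45] M [-0.09  0.06  0.02] w 0.0139
tool [ 0.5572 -0.1165  0.0601] xang 102.2 tilt 0.01 -> shift cm [0. 0. 0.] yaw 0.1
```

View pics/c4.png

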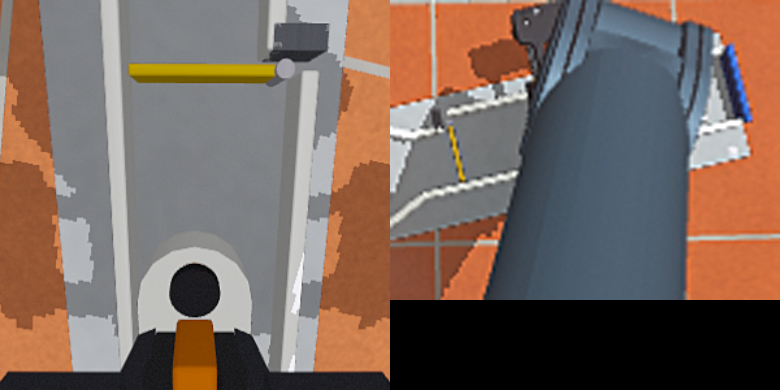

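The flap is shut behind the carrier (left crop, yellow bar straight across at row 70) and the carrier is straight in the lane. I'll estimate the slide face from the first top image.

```bash
python3 - <<'E'
from h import *
im=cv2.imread("pics/top0.png");c=cam("top");hsv=cv2.cvtColor(im,cv2.COLOR_BGR2HSV)
m=(((hsv[...,0]<5)|(hsv[...,0]>172))&(hsv[...,1]>150)&(hsv[...,2]>100)).astype(np.uint8)
r=np.zeros_like(m);r[195:235,335:372]=m[195:235,335:372]
y,x=np.nonzero(r);print(len(x),x.min(),x.max())
P=cast(c,np.c_[x,y],.029)[:,:2];s=(P-o)@EX;print(np.percentile(s,[0,5,50,95,100]))
ye=((hsv[...,0]>22)&(hsv[...,0]<35)&(hsv[...,1]>120)&(hsv[...,2]>120));ye[:210]=0;ye[250:]=0;ye[:,:265]=0;ye[:,300:]=0
y,x=np.nonzero(ye);print("flap ref x (true 2mm)",((cast(c,np.c_[x,y],.03)[:,:2]-o)@EX).mean())
E
```

```text
29 348 352
[0.18537466 0.18542254 0.18861828 0.19123106 0.19128898]
flap ref x (true 2mm) 0.0020807018172343842
```

Request:
{"method": "apply_moves", "body": {"series": [[[-0.4, 0, 0], 0, -1], [[-0.8, 0, 0], 0, -1], [[-1.2, 0, 0], 0, -1], [[-1.6, 0, 0], 0, -1], [[-2, 0, 0], 0, -1], [[-2.4, 0, 0], 0, -1], [[-2.7, 0, 0], 0, -1], [[-3, 0, 0], 0, -1], [[-3.2, 0, 0], 0, -1], [[-3.4, 0, 0], 0, -1]]}}

```text
time: 17.4
tool_pos: [0.5643, -0.1498, 0.0601]
orientation: [-0.0, 0.628, 0.778, 0.0]
contact_force: [0.5, -0.5, -2.3]
width: 0.0139
```

```bash
python3 -c "
from h import *
rep()"
```

```text
t 17.4 lane x,y mm [135.6   0.8] z 0.0601 F lane [ 0.63  0.37 -2.26] M [-0.09  0.04 -0.04] w 0.0139
tool [ 0.5643 -0.1498  0.0601] xang 102.19 tilt 0.01 -> shift cm [0. 0. 0.] yaw 0.09
```

Request:
{"method": "apply_moves", "body": {"series": [[[-0.05, 0, 0], 0, -1], [[-0.1, 0, 0], 0, -1], [[-0.15, 0, 0], 0, -1], [[-0.2, 0, 0], 0, -1], [[-0.25, 0, 0], 0, -1], [[-0.3, 0, 0], 0, -1], [[-0.35, 0, 0], 0, -1], [[-0.4, 0, 0], 0, -1], [[-0.45, 0, 0], 0, -1], [[-0.5, 0, 0], 0, -1]]}}

```text
time: 18.4
tool_pos: [0.5654, -0.1546, 0.0601]
orientation: [-0.0, 0.628, 0.778, 0.0]
contact_force: [-0.5, -0.2, -2.6]
width: 0.0135
```

```bash
python3 -c "
from h import *
rep()"
```

```text
t 18.4 lane x,y mm [140.6   0.8] z 0.0601 F lane [ 0.1  -0.58 -2.55] M [-0.11  0.06  0.02] w 0.0135
tool [ 0.5654 -0.1546  0.0601] xang 102.19 tilt 0.0 -> shift cm [0. 0. 0.] yaw 0.09
```

Request:
{"method": "apply_moves", "body": {"series": [[[-0.05, 0, 0], 0, -1], [[-0.1, 0, 0], 0, -1], [[-0.15, 0, 0], 0, -1], [[-0.2, 0, 0], 0, -1], [[-0.25, 0, 0], 0, -1], [[-0.3, 0, 0], 0, -1], [[-0.35, 0, 0], 0, -1], [[-0.4, 0, 0], 0, -1], [[-0.45, 0, 0], 0, -1], [[-0.5, 0, 0], 0, -1]]}}

```text
time: 19.4
tool_pos: [0.5664, -0.1594, 0.0601]
orientation: [-0.0, 0.628, 0.778, 0.0]
contact_force: [-0.9, 0.3, -3.3]
width: 0.0141
```

```bash
python3 -c "
from h import *
rep()"
```

```text
t 19.4 lane x,y mm [145.5   0.8] z 0.0601 F lane [-0.48 -0.83 -3.27] M [-0.01  0.04  0.03] w 0.0141
tool [ 0.5664 -0.1594  0.0601] xang 102.2 tilt 0.0 -> shift cm [0. 0. 0.] yaw 0.1
```

Request:
{"method": "apply_moves", "body": {"series": [[[-0.04, 0, 0], 0, -1], [[-0.08, 0, 0], 0, -1], [[-0.12, 0, 0], 0, -1], [[-0.16, 0, 0], 0, -1], [[-0.2, 0, 0], 0, -1], [[-0.24, 0, 0], 0, -1], [[-0.28, 0, 0], 0, -1], [[-0.32, 0, 0], 0, -1], [[-0.36, 0, 0], 0, -1], [[-0.4, 0, 0], 0, -1]]}}

```text
time: 20.4
tool_pos: [0.5672, -0.1633, 0.0601]
orientation: [-0.0, 0.628, 0.778, 0.0]
contact_force: [-0.4, 4.6, -1.1]
width: 0.0137
```

```bash
python3 -c "
from h import *
rep()"
```

```text
t 20.4 lane x,y mm [149.5   0.8] z 0.0601 F lane [-4.57  0.59 -1.1 ] M [0.82 0.25 0.01] w 0.0137
tool [ 0.5672 -0.1633  0.0601] xang 102.19 tilt 0.01 -> shift cm [0. 0. 0.] yaw 0.09
```

Contact with the slide (4.6 N). I'll go on in small steps.

Request:
{"method": "apply_moves", "body": {"series": [[[-0.03, 0, 0], 0, -1], [[-0.06, 0, 0], 0, -1], [[-0.09, 0, 0], 0, -1], [[-0.12, 0, 0], 0, -1], [[-0.15, 0, 0], 0, -1], [[-0.18, 0, 0], 0, -1], [[-0.21, 0, 0], 0, -1], [[-0.24, 0, 0], 0, -1], [[-0.27, 0, 0], 0, -1], [[-0.3, 0, 0], 0, -1]]}}

```text
time: 21.4
tool_pos: [0.5679, -0.1663, 0.0601]
orientation: [-0.0, 0.628, 0.778, -0.0]
contact_force: [-1.0, 3.8, -1.3]
width: 0.0141
```

```bash
python3 -c "
from h import *
rep()"
```

```text
t 21.4 lane x,y mm [152.5   0.8] z 0.0601 F lane [-3.96 -0.17 -1.3 ] M [ 0.84  0.25 -0.02] w 0.0141
tool [ 0.5679 -0.1663  0.0601] xang 102.19 tilt 0.0 -> shift cm [0. 0. 0.] yaw 0.09
```

Request:
{"method": "apply_moves", "body": {"series": [[[-0.01, 0, 0], 0, -1], [[-0.02, 0, 0], 0, -1], [[-0.03, 0, 0], 0, -1], [[-0.04, 0, 0], 0, -1], [[-0.05, 0, 0], 0, -1], [[-0.06, 0, 0], 0, -1], [[-0.07, 0, 0], 0, -1], [[-0.08, 0, 0], 0, -1], [[-0.09, 0, 0], 0, -1], [[-0.1, 0, 0], 0, -1]]}}

```text
time: 22.4
tool_pos: [0.5681, -0.1673, 0.0601]
orientation: [-0.0, 0.628, 0.778, 0.0]
contact_force: [-1.8, 4.5, -2.3]
width: 0.0139
```

```bash
python3 -c "
from h import *
rep()"
```

```text
t 22.4 lane x,y mm [153.5   0.8] z 0.0601 F lane [-4.75 -0.81 -2.25] M [0.91 0.25 0.03] w 0.0139
tool [ 0.5681 -0.1673  0.0601] xang 102.19 tilt 0.0 -> shift cm [0. 0. 0.] yaw 0.09
```

Request:
{"method": "apply_moves", "body": {"series": [[[-0.01, 0, 0], 0, -1], [[-0.02, 0, 0], 0, -1], [[-0.03, 0, 0], 0, -1], [[-0.04, 0, 0], 0, -1], [[-0.05, 0, 0], 0, -1], [[-0.06, 0, 0], 0, -1], [[-0.07, 0, 0], 0, -1], [[-0.08, 0, 0], 0, -1], [[-0.09, 0, 0], 0, -1], [[-0.1, 0, 0], 0, -1]]}}

```text
time: 23.4
tool_pos: [0.5683, -0.1681, 0.0601]
orientation: [-0.0, 0.628, 0.778, 0.0]
contact_force: [-1.7, 4.4, -1.4]
width: 0.0139
```

```bash
python3 -c "
from h import *
rep()"
```

```text
t 23.4 lane x,y mm [154.4   0.9] z 0.0601 F lane [-4.62 -0.72 -1.39] M [1.01 0.31 0.02] w 0.0139
tool [ 0.5683 -0.1681  0.0601] xang 102.2 tilt 0.02 -> shift cm [0. 0. 0.] yaw 0.1
```

Request:
{"method": "apply_moves", "body": {"series": [[[-0.01, 0, 0], 0, -1], [[-0.02, 0, 0], 0, -1], [[-0.03, 0, 0], 0, -1], [[-0.04, 0, 0], 0, -1], [[-0.05, 0, 0], 0, -1], [[-0.06, 0, 0], 0, -1], [[-0.07, 0, 0], 0, -1], [[-0.08, 0, 0], 0, -1], [[-0.08, 0, 0], 0, -1], [[-0.08, 0, 0], 0, -1]]}}

```text
time: 24.4
tool_pos: [0.5683, -0.1681, 0.0601]
orientation: [-0.001, 0.628, 0.778, 0.0]
contact_force: [-2.2, 6.5, 0.6]
width: 0.0143
```

```bash
python3 -c "
from h import *
rep()"
```

```text
t 24.4 lane x,y mm [154.4   0.9] z 0.0601 F lane [-6.84 -0.79  0.62] M [ 1.31  0.4  -0.01] w 0.0143
tool [ 0.5683 -0.1681  0.0601] xang 102.22 tilt 0.07 -> shift cm [0. 0. 0.] yaw 0.12
```

Motion stopped at x = 154.4 mm while the force rose to 6.8 N, about 8 mm after contact, so the slide is at its hard stop. I'll push once more by a small amount to confirm, ease off and release.

Request:
{"method": "apply_moves", "body": {"series": [[[-0.02, 0, 0], 0, -1], [[-0.04, 0, 0], 0, -1], [[-0.06, 0, 0], 0, -1], [[-0.06, 0, 0], 0, -1], [[-0.06, 0, 0], 0, -1], [[-0.06, 0, 0], 0, -1], [[-0.06, 0, 0], 0, -1], [[-0.06, 0, 0], 0, -1], [[-0.06, 0, 0], 0, -1], [[-0.06, 0, 0], 0, -1]]}}

```text
time: 25.4
tool_pos: [0.5684, -0.1682, 0.0602]
orientation: [-0.001, 0.628, 0.778, 0.0]
contact_force: [-2.5, 7.1, 1.5]
width: 0.0139
```

```bash
python3 -c "
from h import *
rep()"
```

```text
t 25.4 lane x,y mm [154.5   0.9] z 0.0602 F lane [-7.47 -0.93  1.49] M [ 1.57  0.57 -0.04] w 0.0139
tool [ 0.5684 -0.1682  0.0602] xang 102.24 tilt 0.12 -> shift cm [0. 0. 0.] yaw 0.14
```

Request:
{"method": "apply_moves", "body": {"series": [[[0, 0, 0], 0, -1], [[0.04, 0, 0.02], 0, -1], [[0.04, 0, 0.02], 0, -0.3], [[0.04, 0, 0.02], 0, 0], [[0.04, 0, 0.02], 0, 0], [[0.04, 0, 0.02], 0, 0], [[0.04, 0, 0.02], 0, 0], [[0.04, 0, 0.02], 0, 0], [[0.04, 0, -0.5], 0, 0], [[0.04, 0, -1.5], 0, 0]]}}

```text
time: 26.4
tool_pos: [0.5681, -0.1691, 0.0751]
orientation: [-0.001, 0.628, 0.778, -0.0]
contact_force: [-0.2, -0.5, 0.4]
width: 0.0443
```

Request:
{"method": "apply_moves", "body": {"series": [[[0, 0, -2], 0, 0], [[0, 0, -4], 0, 0], [[0, 0, -7], 0, 0], [[0, 0, -10], 0, 0], [[0, 0, -13], 0, 0], [[-4, 0, -15], 0, 0], [[-8, 0, -15], 0, 0], [[-9, 0, -15], 0, 0], [[-9, 0, -15], 0, 0], [[-9, 0, -15], 0, 0]]}}

```text
time: 27.4
tool_pos: [0.5873, -0.2556, 0.2249]
orientation: [-0.001, 0.628, 0.778, 0.0]
contact_force: [0.8, 0.2, -0.4]
width: 0.0443
```

```bash
python3 - <<'E'
from h import *
rep()
im,c,st=grab('wrist');im=im[:,:,::-1];cv2.imwrite('pics/w5.png',im)
s=viewer.capture('side')[:,:,::-1];cv2.imwrite('pics/s5.png',s)
a=cv2.resize(im[0:340,130:430],None,fx=1.3,fy=1.3);b=cv2.resize(s[160:320,210:370],None,fx=2.5,fy=2.5,interpolation=2)
b=cv2.copyMakeBorder(b,0,a.shape[0]-b.shape[0],0,0,0);cv2.imwrite('pics/c5.png',np.hstack([a,b]))
E
```

```text
t 27.4 lane x,y mm [244.    1.1] z 0.2249 F lane [-0.    0.86 -0.39] M [-0.02  0.05  0.04] w 0.0443
tool [ 0.5873 -0.2556  0.2249] xang 102.24 tilt 0.09 -> shift cm [0. 0. 0.] yaw 0.14
```

View pics/c5.png

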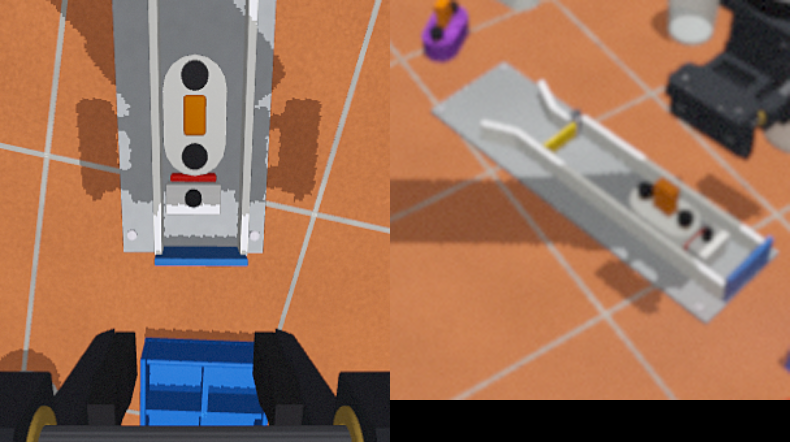

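The final view shows the carrier flat and straight in the lane, against the red slide (195,178), which sits close to its block. The flap is shut. I'll check the slide position by measurement.

```bash
python3 - <<'E'
from h import *
st=env.state();c=cam("wrist",st);im=cv2.imread("pics/w5.png");hsv=cv2.cvtColor(im,cv2.COLOR_BGR2HSV)
m=((hsv[...,0]<5)|(hsv[...,0]>172))&(hsv[...,1]>150)&(hsv[...,2]>80);m[:125]=0;m[150:]=0;m[:,:240]=0;m[:,320:]=0
y,x=np.nonzero(m);print(x.min(),x.max(),y.min(),y.max());P=(cast(c,np.c_[x,y],.029)[:,:2]-o);print("slide x",np.percentile(P@EX,[2,50,98]),"y",np.percentile(P@EY,[2,98]))
w=((hsv[...,0]>8)&(hsv[...,0]<25)&(hsv[...,1]>200)&(hsv[...,2]>150));w[:70]=0;w[106:]=0;w[:,:265]=0;w[:,295:]=0
y,x=np.nonzero(w);print("handle",(cast(c,np.c_[x,y],.066)[:,:2].mean(0)-o)@np.c_[EX,EY])
E
```

```text
261 295 133 139
slide x [0.19318825 0.19611074 0.19890666] y [-0.0157807   0.01581123]
handle [0.15362278 0.00083079]
```

The slide front has moved from about 185.4 to 193.2 mm, roughly 7.8 mm, so it is home. The carrier's centre is at x = 154 mm, y = +1 mm. Handing in.

```bash
python3 -c "
from h import *
print(job.finish_job())"
```

```text
the job is handed in; nothing more can be done
None
```

The orange-handled carrier is loaded, and I handed the job in at about 27.5 s. I set it on the apron and pushed it through the flap, which shut behind it. I then pushed the red slide until it stopped moving, let go and drew the arm clear.

**Forces:** the largest push I read was about 7.5 N, at the slide's hard stop. I only read forces at the end of each 1 s call, so brief peaks in between were not seen.

**Last checks:**
- **Carrier:** flat and straight in the lane, at about x = 154 mm and y = +1 mm.
- **Flap:** shut in the pictures.
- **Slide:** measured about 7.8 mm in, by comparing the first top view with the last wrist view. By feel, motion stopped about 8 mm after contact.
- **Gripper:** open and clear of everything.
- **Bystanders:** nothing was knocked that I know of, but I did not measure their positions again at the end.

**One disagreement:** my first lane centre, from the plate's outline in the top view, was about 5 mm off sideways from the close wrist view. I used the wrist view. It fitted the known wall spacing and flap, and the carrier entered the mouth with almost no side force.

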